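Clear the sample changer's cover and hold it open

ROBOT

A 6-joint arm with a two-finger parallel gripper is mounted at the origin on the work surface. World frame = base frame: x ahead of the robot, y to its left, z up, the work surface at z = 0. Lengths are in m, angles in rad, forces in N, time in s.
With the tool pointing down it reaches from about 0.375 to 0.975 m from the base axis. Payload 3.8 kg.
Tool frame: the origin (TCP) lies at the very end of the fingers, on their centre line; the grasp point (between the pads) lies bot.grasp_offset behind it (bot.grasp_offset is the distance from the TCP to the grasp point, in m); y points along the fingers, x is the direction in which the jaws open and shut, and the axes are right-handed (so a half turn about y gives the same grasp; the last joint's range is limited). The gripper opens to 85 mm and grips with 20 to 120 N. Pads are 22 mm wide; open, the fingers measure 114 mm over their backs; the gripper's body (76 mm by 85 mm) begins 54 mm behind the grasp point. The pads swing forward as they close: fully open they stand 13 mm farther back than shut.
Start: joints at [1.148, 0.264, 1.604, -0, 1.274, -0.037], TCP at [0.254, 0.625, 0.231] pointing down, gripper open.
Joint ranges: [-2.63, 2.63], [-0.94, 2.18], [0.31, 2.57], [-1.31, 4.45], [0, 2.66], [-2.55, 2.55]. Speed limits (rad/s): [2.57, 2.57, 3.14, 3.14, 3.14, 3.14].

INTERFACE

Orientations are given as a rotation vector (axis times angle).
In Python, from workcell import sensors, read_camera, job, bot gives the robot as it stands.
- The arm moves only by the tool arm_command, never from a script. Its argument "deltas" is a list of rows, each a list of 4 numbers: the shift along the tool's x, y, z in m, then the turn about the tool's y in rad. A call has 1 to 20 rows; each row shifts and turns the commanded pose from where the row before left it, along the tool's axes as they then stand; what a row does not reach is not made up. A row lasts 1/8 s, in which the tool goes at most 62.5 mm and 10.7 degrees, less where a joint would pass 70% of its speed; a pose out of reach is approached as far as the arm can. A call is refused whole if a number of a shift passes 0.0625 or a number of a turn 0.188, either way. A call with a gripper value outside its range is refused whole. "fingers" is the finger opening in m, from 0 to 0.0854, set as the call begins (left out, the last holds). The fingers move at their own pace and stop on an object; "newtons" is the grip in N (left out, the last holds). Time passes only in rows, so rows that do not move let the fingers close. It gives the time, the measured TCP pose, the force and the opening at its end, in the units of the state.
- sensors.read_state(): the state, without advancing time (a new reading comes with each control period).
- read_camera(name): name is "scene" or "top" or "wrist"; returns a dict with "color" (420x560x3 uint8, red, green, blue), "vfov" (degrees; the focal length in pixels is half the picture's height over the tangent of half this angle, whatever the lens; pixels are square), "cx", "cy" (the principal point, pixels), "R" (3x3) and "t" (3): a world point X has camera coordinates R X + t; the wrist camera has in their place "T_tool_cam" (4x4, takes a point from camera to tool coordinates, whose origin is the TCP and whose axes are the tool frame's). Camera axes: x right, y down, z forward; pixel columns grow to the right and rows downward; lengths in m; the calibration is good to about 2 mm. A picture is of the moment at which its call begins: read the wrist's pose just before it. There is no depth.
- job.finish_job(): hands the job in, once; it reports no verdict.
The state is a dict: "time": time; "q": joint angles; "joint_vel": joint speeds; "joint_torque": joint torques, N m; "tool_pos": TCP position; "tcp_rot": TCP orientation; "wrist_force": force on the tool from outside, world axes, zero at the start; "torque": the same for the moment, N m; "width": opening from 0.0 (shut) to 1.0 (fully open).
Only numpy, scipy, OpenCV 4.12 (cv2) and the standard library are available. Lean on these libraries where they do the work, as an engineer would, in place of code of your own. Each camera call takes 0.05 s, during which the arm holds its last target.

TASK

The aluminium height gauge has been left standing on the closed cover of the sample changer: with the cover still shut, hang the gauge by its eye on the peg of the tool stand and let go of it. Then lift the cover and hold it open at 45 degrees so that a colleague can reach the tubes; the cover falls shut if let go, so finish while holding it still at that angle. Leave the bottle, the beaker and the tube rack where they stand.

Things in the scene. Friction and masses are not known exactly. Their poses are not given: they have to be found in the camera images.
- sampler: The sample changer: a fixed white open-topped housing, 200 (x) x 260 (y) x 90 mm high, with capped tubes inside. Origin: centre of its underside, on the bench; its x axis points from the front (the cover's bar side, nearest the robot) to the hinge side, z up. It carries the cover.
- cover (a joint): Angle of the changer's grey cover, rad: 0 shut (level), growing as its front edge rises; stop at 1.3; 45 degrees is 0.785. A plate 200 x 260 x 6 mm, about 0.45 kg (0.35 to 0.6), its top 96 mm above the bench when shut, hinged along the housing's far upper edge. No spring or catch: it falls shut when let go.
- cover_hinge (a point): Middle of the cover's hinge line, 90 mm above the bench, 100 mm behind the housing's centre; the hinge line runs along the sampler's y axis. Fixed.
- cover_bar (a point): Middle of the cover's pull bar: a round steel bar, 10 mm thick, 120 mm long, parallel to the hinge line, 45 mm in front of the cover's front edge (40 mm free gap) on two 9 mm struts 54 mm either side of the middle. Shut: its axis is 94 mm above the bench, 245 mm in front of and 4 mm above the hinge line, nothing below it. Moves with the cover; it can turn between fingers.
- gauge: The height gauge, a loose aluminium upside-down T, 0.1 to 0.17 kg: a flat foot 50 (x) x 46 (y) x 8 mm and on its middle an upright plate 8 mm thick (x), 46 mm wide (y), reaching 105 mm above the underside. Origin: centre of the foot's underside; z up along the plate. Starts standing on the shut cover, which lies under it 96 mm above the bench. Both ways round are alike.
- stand: The tool stand, fixed: a grey base plate 150 x 90 x 12 mm and a steel post 14 mm thick, 126 mm high. A level round peg 8 mm thick runs 90 mm from the post along the stand's -x axis at 120 mm height; its last 4 mm turn up, to 131 mm. Origin: foot of the post on the bench, z up; the base reaches 120 mm in front (-x) of the post.
- stand_peg (a point): Middle of the peg, on its axis, 120 mm above the bench, 45 mm from the post; its axes are the stand's: -x points out to the peg's free tip, 45 mm away. A gauge hanging on the peg has its eye's centre 9 mm below the peg's axis.
- bottle: Bystander: amber bottle, 72 mm wide, 170 mm high; origin at the centre of its underside.
- beaker: Bystander: white open beaker, 76 mm wide, 95 mm high; origin at the centre of its underside.
- rack: Bystander: grey tube rack 60 x 140 mm with capped tubes, 84 mm high; origin at the centre of its underside.
- gauge_eye (a point): Centre of the gauge's eye, a round 26 mm hole straight through the upright plate along the gauge's x axis, 45 mm above the underside of the foot; the eye's top edge is 47 mm below the plate's top edge.
Things that resemble listed ones, but are neither listed nor needed, are in the scene too. Of the things that look like the gauge, the largest one is meant.

How it is judged:
By the outcome, as a careful person would: the job done as asked, in the order asked, and still so for the second after the job is handed in, while the arm keeps its last pose, push and grip.
It also fails if it takes over 58 s, if anything falls off the work surface, if the arm or the gripper's body presses on something with over 40 N, if the wrist force passes 120 N, or if a joint passes its speed limit or range.

## Working session

There is one attempt and no reset: what is moved stays moved. The work goes in short steps, Python scripts to look and compute and a tool call to move; the robot and the scene stay as the last step left them, time stands still between calls to the robot, and variables do not carry over. Pictures are saved under pics/ and viewed, and the job is handed in when it is done.

Besides the shell and the picture viewer there is one more tool, called after "Call:" by a JSON object that holds its "api" and its "payload". arm_command: Moves the arm, as the interface text tells. Its arguments: {"type":"object","properties":{"deltas":{"type":"array"},"fingers":{"type":"number"},"newtons":{"type":"number"}},"required":["deltas"]}

```bash
mkdir -p pics; ls; python3 - <<'E'
from workcell import sensors, read_camera, job, bot
import cv2,numpy as np
s=sensors.read_state();print(s)
print(bot.grasp_offset)
for n in ("scene","top","wrist"):
    c=read_camera(n);cv2.imwrite(f"pics/{n}0.png",c["color"][:,:,::-1])
    print(n,{k:v for k,v in c.items() if k!="color"})
E
```

```text
pics
{'time': 0.0, 'q': array([ 1.14809593e+00,  2.64762717e-01,  1.60539856e+00,  2.21349826e-05,
        1.27369513e+00, -3.68838474e-02]), 'joint_vel': array([-0.00085861,  0.00048573,  0.00134523,  0.0013218 ,  0.0009774 ,
        0.00042812]), 'joint_torque': array([-1.18463959e-03, -5.15107334e+01, -3.67312217e+01, -1.08050222e-04,
        1.29032318e-02,  1.02212144e-05]), 'tool_pos': array([0.25369342, 0.62471092, 0.22994232]), 'tcp_rot': array([-1.36858432, -0.91903328,  0.92222237]), 'wrist_force': array([-0.18244432, -0.44387875,  1.089236  ]), 'torque': array([-0.0159279 , -0.06289775,  0.06270405]), 'width': 1.0008612831733092}
0.0187
scene {'vfov': 55.320308575247694, 'cx': 278.12682385491064, 'cy': 212.278507546003, 'R': array([[-0.86933332,  0.49389388, -0.01812226],
       [ 0.33779566,  0.56700937, -0.75126191],
       [-0.36076817, -0.65921863, -0.65975535]]), 't': array([ 0.47027937, -0.10466655,  1.3793601 ])}
top {'vfov': 46.58733330613846, 'cx': 289.15070603299625, 'cy': 217.68366512073496, 'R': array([[ 0.02197845, -0.99975438,  0.00285027],
       [-0.99718386, -0.02212623, -0.07165734],
       [ 0.0717028 , -0.00126733, -0.99742524]]), 't': array([0.00160377, 0.55008673, 1.24271451])}
wrist {'vfov': 71.57701272653262, 'cx': 272.90290363954176, 'cy': 205.34375281672433, 'T_tool_cam': array([[ 9.99999361e-01, -7.28813249e-04, -8.63836591e-04,
        -1.29337288e-03],
       [ 6.37481294e-04, -2.67415263e-01,  9.63581170e-01,
        -1.43592678e-01],
       [-9.33273812e-04, -9.63581105e-01, -2.67414627e-01,
         6.91452541e-02],
       [ 0.00000000e+00,  0.00000000e+00,  0.00000000e+00,
         1.00000000e+00]])}
```

View pics/scene0.png

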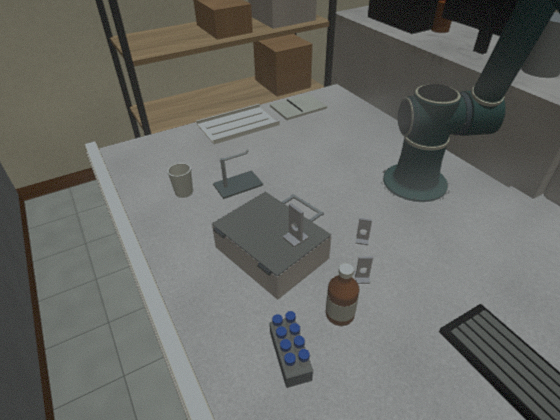

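View pics/top0.png

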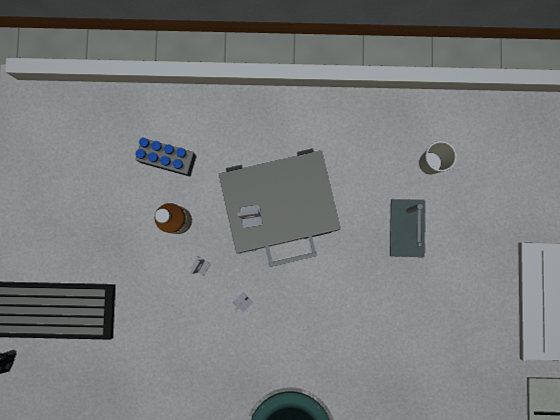

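View pics/wrist0.png

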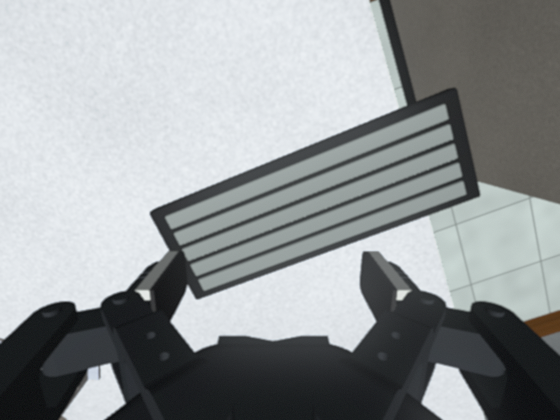

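```bash
python3 - <<'E'
import cv2
a=cv2.imread("pics/top0.png")[140:275,210:350];cv2.imwrite("pics/t1.png",cv2.resize(a,None,fx=5,fy=4.4,interpolation=cv2.INTER_CUBIC)) if 0 else cv2.imwrite("pics/t1.png",cv2.resize(a,None,fx=4,fy=4,interpolation=cv2.INTER_CUBIC))
i=cv2.imread("pics/top0.png")
cv2.imwrite("pics/t2.png",cv2.resize(i[190:265,375:440],None,fx=8,fy=8,interpolation=cv2.INTER_CUBIC))
i=cv2.imread("pics/scene0.png")
cv2.imwrite("pics/s1.png",cv2.resize(i[140:300,170:345],None,fx=4,fy=3.75 if 0 else 3.7,interpolation=cv2.INTER_CUBIC)[:,:]) if 0 else cv2.imwrite("pics/s1.png",cv2.resize(i[145:295,205:345],None,fx=4,fy=4,interpolation=cv2.INTER_CUBIC))
cv2.imwrite("pics/s2.png",cv2.resize(i[140:205,205:270],None,fx=8,fy=8,interpolation=cv2.INTER_CUBIC))
E
```

```text
(no output)
```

View pics/t1.png

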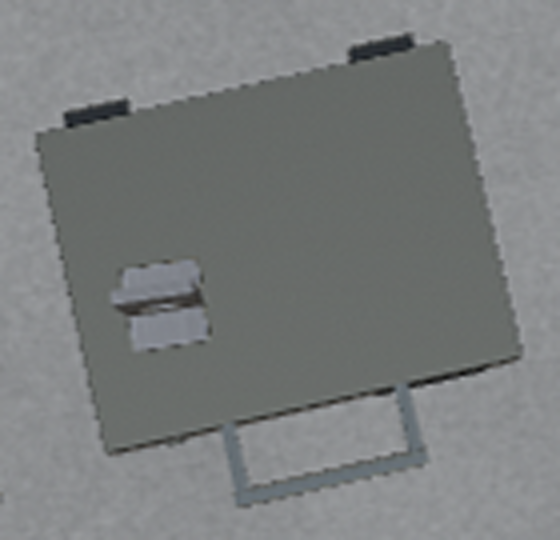

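View pics/t2.png

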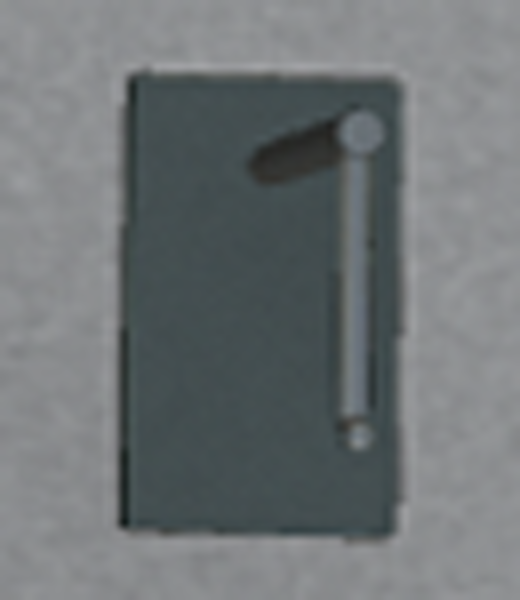

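View pics/s1.png

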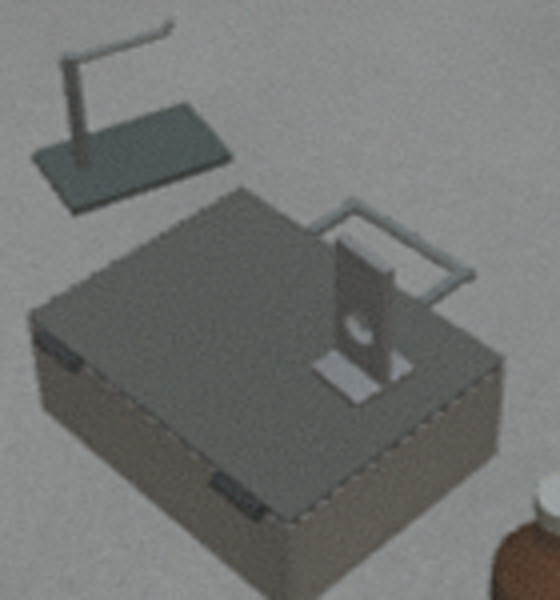

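View pics/s2.png

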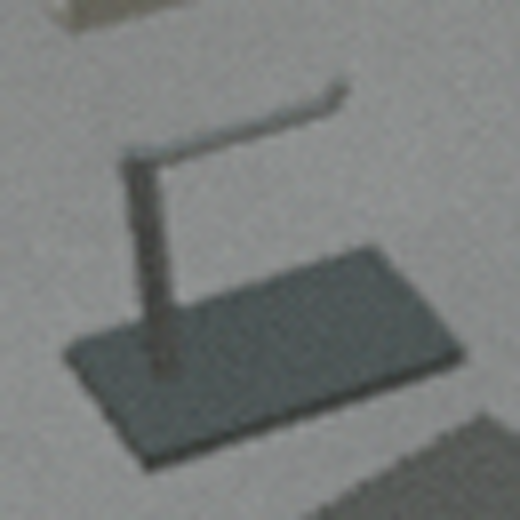

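```bash
cat > h.py <<'E'
import numpy as np,cv2
from workcell import sensors, read_camera, job, bot
from scipy.spatial.transform import Rotation as Rn
def ray(c,u,v,z,R=None,t=None):
    H=c["color"].shape[0];f=H/2/np.tan(np.radians(c["vfov"])/2)
    d=np.array([(u-c["cx"])/f,(v-c["cy"])/f,1])
    if R is None: R,t=c["R"],c["t"]
    o=-R.T@t; w=R.T@d
    return o+w*(z-o[2])/w[2]
def proj(c,X,R=None,t=None):
    if R is None: R,t=c["R"],c["t"]
    H=c["color"].shape[0];f=H/2/np.tan(np.radians(c["vfov"])/2)
    p=R@np.asarray(X)+t
    return f*p[0]/p[2]+c["cx"],f*p[1]/p[2]+c["cy"]
def wristRt(c,s):
    T=np.eye(4);T[:3,:3]=Rn.from_rotvec(s["tcp_rot"]).as_matrix();T[:3,3]=s["tool_pos"]
    C=np.linalg.inv(T@c["T_tool_cam"])
    return C[:3,:3],C[:3,3]
E
python3 - <<'E'
from h import *
np.set_printoptions(precision=4,suppress=True)
c=read_camera("top");sc=read_camera("scene");s=sensors.read_state()
print(Rn.from_rotvec(s["tcp_rot"]).as_matrix())
def t1(u,v,z): return ray(c,210+(u+.5)/4-.5,140+(v+.5)/4-.5,z)
def t2(u,v,z): return ray(c,375+(u+.5)/8-.5,190+(v+.5)/8-.5,z)
g=[t1(*p,.104) for p in [(121,268),(196,261),(209,340),(133,350)]]
gc=np.mean(g,0);print("foot",g,gc)
p=[t1(*q,.201) for q in[(112,296),(200,288)]];print("platetop",p)
cv=[t1(*q,.096) for q in [(38,133),(446,43),(521,355),(108,453)]];print("cover",cv,np.mean(cv,0))
for i in range(4): print(np.linalg.norm(cv[i]-cv[i-1]),np.degrees(np.arctan2(*(cv[i]-cv[i-1])[1::-1])))
b=[t1(*q,.094) for q in[(242,497),(424,460)]];print("bar",b,np.mean(b,0))
P=[t2(361,132,.126),t2(358,436,.131),t2(353,410,.12),t2(355,165,.12)];print("stand",P)
S1=lambda X:[round(v,1) for v in ((np.array(proj(sc,X))-[205,145]+.5)*4-.5)]
S2=lambda X:[round(v,1) for v in ((np.array(proj(sc,X))-[205,140]+.5)*8-.5)]
print("scene cover",[S1(x) for x in cv],"bar",[S1(x) for x in b],"plate",[S1(x) for x in p],"foot",[S1(x) for x in g])
print("scene stand",[S2(x) for x in P])
E
```

```text
[[ 0.3763 -0.0005 -0.9265]
 [ 0.9265 -0.0011  0.3763]
 [-0.0012 -1.      0.0001]]
foot [array([0.568 , 0.1336, 0.104 ]), array([0.5733, 0.0884, 0.104 ]), array([0.5256, 0.0793, 0.104 ]), array([0.5186, 0.1249, 0.104 ])] [0.5464 0.1065 0.104 ]
platetop [array([0.5434, 0.1283, 0.201 ]), array([0.5489, 0.0797, 0.201 ])]
cover [array([0.6505, 0.1875, 0.096 ]), array([ 0.7119, -0.061 ,  0.096 ]), array([ 0.5211, -0.1099,  0.096 ]), array([0.4563, 0.139 , 0.096 ])] [0.585  0.0389 0.096 ]
0.20018696095476643 14.046964193092451
0.2560402594137813 -76.13125840026429
0.19690234248766367 -165.63721372586178
0.25713643532640407 104.60206371241554
bar [array([0.4316, 0.0574, 0.094 ]), array([ 0.4563, -0.0523,  0.094 ])] [0.4439 0.0026 0.094 ]
stand [array([ 0.5768, -0.2955,  0.126 ]), array([ 0.4865, -0.2936,  0.131 ]), array([ 0.4945, -0.295 ,  0.12  ]), array([ 0.5675, -0.2954,  0.12  ])]
scene cover [[np.float64(286.7), np.float64(520.5)], [np.float64(30.9), np.float64(313.0)], [np.float64(242.2), np.float64(186.4)], [np.float64(506.4), np.float64(355.5)]] bar [[np.float64(467.6), np.float64(274.9)], [np.float64(356.2), np.float64(202.1)]] plate [[np.float64(389.7), np.float64(271.7)], [np.float64(340.4), np.float64(230.3)]] foot [[np.float64(357.9), np.float64(404.2)], [np.float64(315.0), np.float64(364.0)], [np.float64(369.9), np.float64(330.1)], [np.float64(416.0), np.float64(367.9)]]
scene stand [[np.float64(140.2), np.float64(151.9)], [np.float64(343.9), np.float64(80.0)], [np.float64(326.9), np.float64(106.7)], [np.float64(163.3), np.float64(157.9)]]
```

Call:
{"api": "arm_command", "payload": {"deltas": [[0,-0.02,0,0.172],[0,-0.02,0,0.172],[0,-0.01,0,0.172],[0,0,0,0.172],[0,0,0,0.172],[0,0,0,0.172],[0.0177,0,-0.0464,0],[0.0177,0,-0.0464,0],[0.0177,0,-0.0464,0],[0.0177,0,-0.0464,0],[0.0177,0,-0.0464,0],[0.0177,0,-0.0464,0],[0.0177,0,-0.0464,0],[0.0177,0,-0.0464,0],[0.0177,0,-0.0464,0],[0.0177,0,-0.0464,0],[0.0177,0,-0.0464,0],[0.0177,0,-0.0464,0]]}}

```text
time: 2.5
tool_pos: [0.5493, 0.106, 0.2814]
tcp_rot: [-1.567, -0.12, 0.12]
wrist_force: [1.2, -0.2, -0.8]
width: 0.999
```

Call:
{"api": "arm_command", "payload": {"deltas": [[0,0,0,0],[0,0,0,0]], "fingers": 0.05}}

```text
time: 2.75
tool_pos: [0.5485, 0.1076, 0.2811]
tcp_rot: [-1.567, -0.119, 0.12]
wrist_force: [-0.4, 0.6, -0.3]
width: 0.604
```

```bash
python3 - <<'E'
from h import *
np.set_printoptions(precision=4,suppress=True)
s=sensors.read_state();print(s);c=read_camera("wrist")
print(Rn.from_rotvec(s["tcp_rot"]).as_matrix())
cv2.imwrite("pics/w1.png",c["color"][:,:,::-1])
E
```

```text
{'time': 2.75, 'q': array([ 0.1488,  0.017 ,  1.792 ,  0.0007,  1.3333, -0.0036]), 'joint_vel': array([ 0.0242, -0.0069,  0.0063,  0.0025,  0.0007, -0.0012]), 'joint_torque': array([ -0.886 , -38.123 , -37.5549,  -0.0805,  -0.0274,  -0.0058]), 'tool_pos': array([0.5485, 0.1076, 0.2811]), 'tcp_rot': array([-1.5669, -0.1189,  0.1201]), 'wrist_force': array([-0.3604,  0.5504, -0.327 ]), 'torque': array([ 0.0365,  0.0266, -0.0437]), 'width': 0.6036125051267819}
[[ 0.9884 -0.0008 -0.1516]
 [ 0.1516  0.0006  0.9884]
 [-0.0007 -1.      0.0007]]
```

View pics/w1.png

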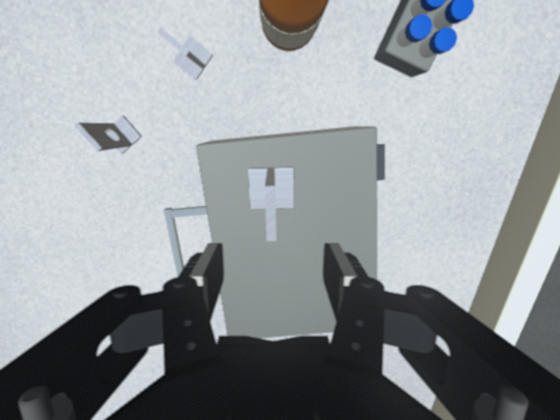

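```bash
python3 - <<'E'
from h import *
c=cv2.imread("pics/w1.png")[150:260,230:310]
cv2.imwrite("pics/w1z.png",cv2.resize(c,None,fx=5,fy=5,interpolation=cv2.INTER_CUBIC))
E
```

```text
(no output)
```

View pics/w1z.png

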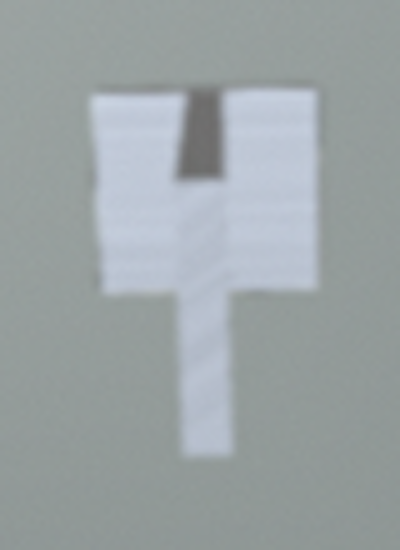

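```bash
python3 - <<'E'
from h import *
np.set_printoptions(precision=4,suppress=True)
s=sensors.read_state();c=read_camera("wrist");R,t=wristRt(c,s)
T=lambda u,v,z: ray(c,230+(u+.5)/5-.5,150+(v+.5)/5-.5,z,R,t)
Q=Rn.from_rotvec(s["tcp_rot"]).as_matrix()
for z,L in((.201,[(177,180),(225,180),(233,456),(182,456)]),(.104,[(90,95),(318,89),(319,290),(103,293)])):
    P=np.array([T(u,v,z) for u,v in L]);print(P,P.mean(0))
    print("tool",(P-s["tool_pos"])@Q, ((P-s["tool_pos"])@Q).mean(0))
    d=(P[0]+P[1]-P[2]-P[3]);print("yaw",np.degrees(np.arctan2(-d[0],d[1])),np.linalg.norm(d)/2)
E
```

```text
[[0.5369 0.1278 0.201 ]
 [0.5443 0.1289 0.201 ]
 [0.5527 0.0833 0.201 ]
 [0.5444 0.082  0.201 ]] [0.5446 0.1055 0.201 ]
tool [[-0.0082  0.0801  0.0212]
 [-0.0007  0.0801  0.0211]
 [ 0.0007  0.0801 -0.0252]
 [-0.0078  0.0801 -0.0252]] [-0.004   0.0801 -0.002 ]
yaw 9.891538748377995 0.04640242751625077
[[0.5154 0.1236 0.104 ]
 [0.5649 0.1326 0.104 ]
 [0.573  0.0872 0.104 ]
 [0.5242 0.0789 0.104 ]] [0.5444 0.1056 0.104 ]
tool [[-0.03    0.1771  0.0203]
 [ 0.0203  0.1771  0.0215]
 [ 0.0214  0.1771 -0.0246]
 [-0.0281  0.1771 -0.0253]] [-0.0041  0.1771 -0.002 ]
yaw 10.61265029489802 0.04583065848872901
```

Call:
{"api": "arm_command", "payload": {"deltas": [[-0.004,0,-0.002,-0.026],[0,0.02,0,0],[0,0.024,0,0],[0,0.024,0,0],[0,0.024,0,0],[0,0.022,0,0],[0,0,0,0],[0,0,0,0]], "fingers": 0.04, "newtons": 40}}

```text
time: 3.85
tool_pos: [0.5451, 0.1051, 0.1674]
tcp_rot: [-1.566, -0.141, 0.141]
wrist_force: [-0.1, -0.4, 1.0]
width: 0.465
```

```bash
python3 - <<'E'
from h import *
c=read_camera("wrist");cv2.imwrite("pics/w2.png",c["color"][:,:,::-1])
c=read_camera("scene");cv2.imwrite("pics/s3.png",cv2.resize(c["color"][120:300,190:370,::-1],None,fx=3,fy=3))
E
```

```text
(no output)
```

View pics/w2.png

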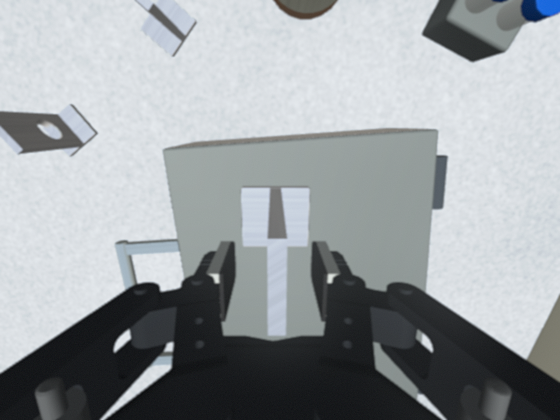

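View pics/s3.png

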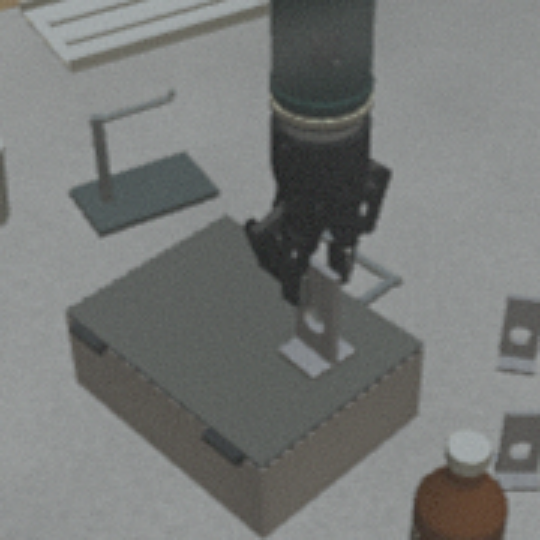

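Call:
{"api": "arm_command", "payload": {"deltas": [[0,0,0,0],[0,0,0,0],[0,0,0,0],[0,0,0,0],[0,-0.01,0,0],[0,-0.03,0,0],[0,-0.03,0,0],[0,-0.01,0,0],[0,0,0,0],[0,0,0,0]], "fingers": 0, "newtons": 60}}

```text
time: 5.2
tool_pos: [0.5441, 0.1047, 0.2456]
tcp_rot: [-1.566, -0.138, 0.143]
wrist_force: [0.0, -0.4, -1.1]
width: 0.086
```

```bash
python3 - <<'E'
from h import *
s=sensors.read_state();print(s["tool_pos"],Rn.from_rotvec(s["tcp_rot"]).as_matrix())
c=read_camera("wrist");cv2.imwrite("pics/w3.png",c["color"][:,:,::-1])
E
```

```text
[0.54413113 0.10471002 0.24560204] [[ 9.84024345e-01 -2.75113985e-03 -1.78012695e-01]
 [ 1.78012215e-01 -4.20397728e-04  9.84028188e-01]
 [-2.78203530e-03 -9.99996127e-01  7.60549005e-05]]
```

View pics/w3.png

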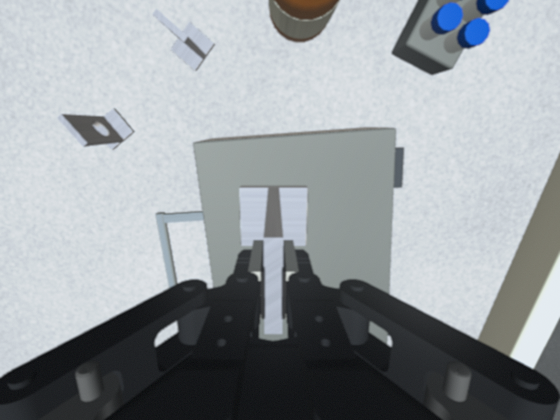

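Call:
{"api": "arm_command", "payload": {"deltas": [[0,0,0,0.092],[0,0,0,0.092],[-0.013,0,-0.02,0],[-0.013,0,-0.04,0],[-0.013,0,-0.04,0],[-0.013,0,-0.04,0],[-0.013,0,-0.04,0],[-0.013,0,-0.04,0],[-0.013,0,-0.04,0],[-0.013,0,-0.04,0],[-0.013,0,-0.04,0],[-0.012,0,-0.04,0],[0,0,-0.02,0],[0,0.02,0,0],[0,0.02,0,0],[0,0.02,0,0],[0,0.02,0,0],[0,0,0,0],[0,0,0,0]]}}

```text
time: 7.62
tool_pos: [0.4143, -0.2945, 0.1678]
tcp_rot: [-1.571, 0.003, -0.004]
wrist_force: [0.9, -0.2, -0.8]
width: 0.083
```

```bash
python3 - <<'E'
from h import *
s=sensors.read_state();print(s["tool_pos"],Rn.from_rotvec(s["tcp_rot"]).as_matrix())
c=read_camera("wrist");cv2.imwrite("pics/w4.png",c["color"][:,:,::-1])
c=read_camera("top");cv2.imwrite("pics/t4.png",cv2.resize(c["color"][180:300,350:450,::-1],None,fx=5,fy=5,interpolation=cv2.INTER_CUBIC))
c=read_camera("scene");cv2.imwrite("pics/s4.png",cv2.resize(c["color"][100:220,190:330,::-1],None,fx=5,fy=5,interpolation=cv2.INTER_CUBIC))
E
```

```text
[ 0.41432374 -0.29448026  0.16777018] [[ 9.99989887e-01  3.32153473e-04  4.48498489e-03]
 [-4.48494356e-03 -1.25053824e-04  9.99989935e-01]
 [ 3.32710994e-04 -9.99999937e-01 -1.23562870e-04]]
```

View pics/w4.png

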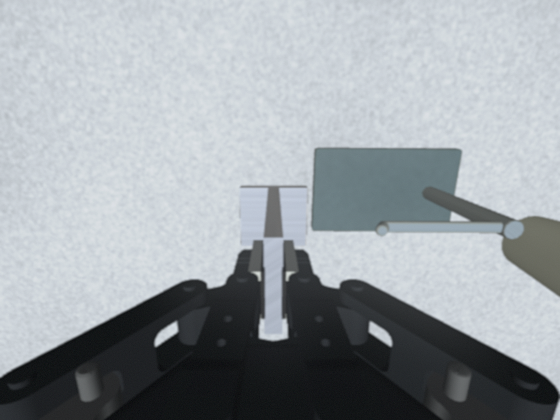

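View pics/t4.png

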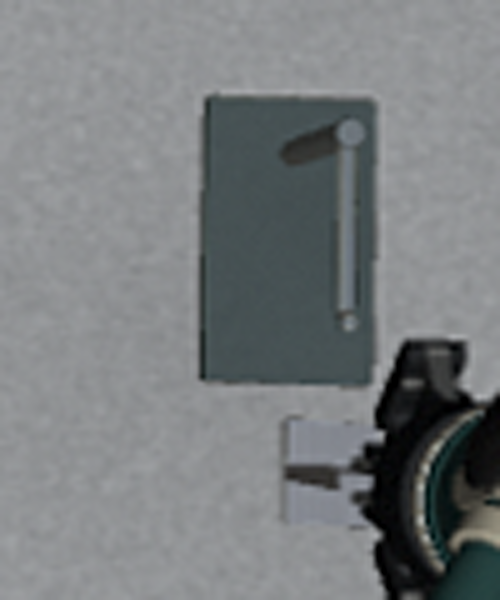

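View pics/s4.png

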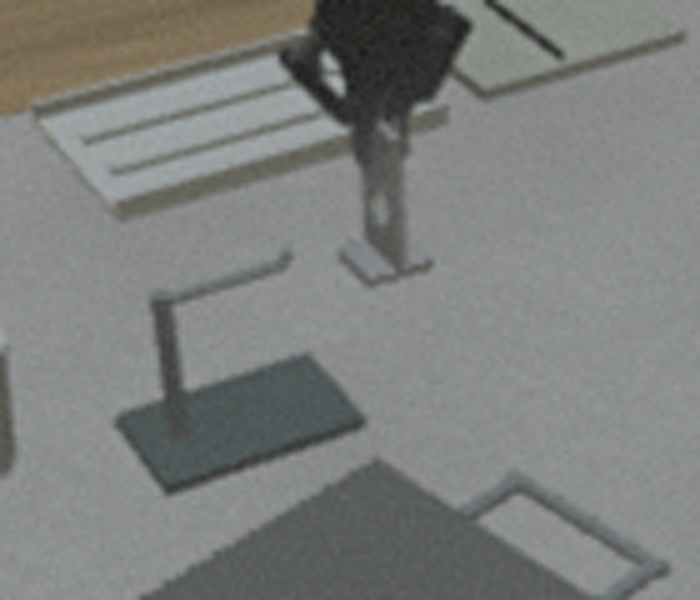

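```bash
python3 - <<'E'
from h import *
np.set_printoptions(precision=4,suppress=True)
s=sensors.read_state();c=read_camera("wrist");R,t=wristRt(c,s)
im=c["color"][:,:,::-1]
cv2.imwrite("pics/w4a.png",cv2.resize(im[200:250,360:540],None,fx=4,fy=4,interpolation=cv2.INTER_CUBIC))
cv2.imwrite("pics/w4b.png",cv2.resize(im[170:350,230:320],None,fx=3,fy=3,interpolation=cv2.INTER_CUBIC))
f=lambda u,v,z:ray(c,u,v,z,R,t)
z=s["tool_pos"][2]
print("tip",f(382,229,.131),"post",f(513,229,.126),"peg mid",f(445,228,.12))
print("foot",[f(u,v,z-.0634) for u,v in((240,186),(307,186),(240,245),(307,245))])
print("top",[f(u,v,z+.0336) for u,v in((264,237),(283,237),(264,334),(287,334))])
E
```

```text
tip [ 0.485  -0.2949  0.131 ] post [ 0.576  -0.2973  0.126 ] peg mid [ 0.5334 -0.2985  0.12  ]
foot [array([ 0.3893, -0.2708,  0.1051]), array([ 0.4378, -0.2711,  0.1051]), array([ 0.3876, -0.3169,  0.1051]), array([ 0.439 , -0.3173,  0.1051])]
top [array([ 0.4094, -0.2717,  0.2021]), array([ 0.4171, -0.2717,  0.2021]), array([ 0.4088, -0.3181,  0.2021]), array([ 0.419 , -0.3182,  0.2021])]
```

View pics/w4a.png

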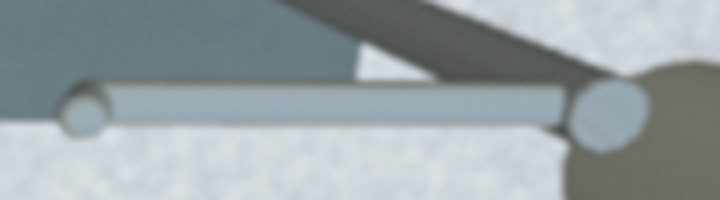

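View pics/w4b.png

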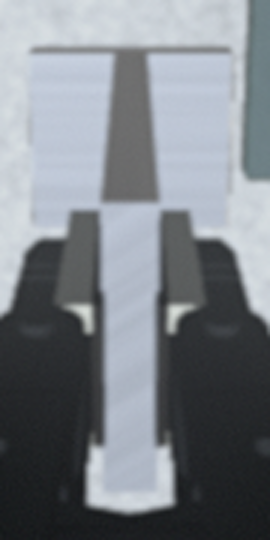

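Call:
{"api": "arm_command", "payload": {"deltas": [[0,0.009,-0.001,0.005],[0,0.009,0,0],[0.015,0,0,0],[0.02,0,0,0],[0.02,0,0,0],[0,0,0,0],[0,0,0,0]]}}

```text
time: 8.7
tool_pos: [0.4694, -0.2958, 0.1491]
tcp_rot: [-1.571, 0.008, -0.007]
wrist_force: [0.5, 0.4, -1.5]
width: 0.081
```

```bash
python3 - <<'E'
from h import *
s=sensors.read_state();print(s["tool_pos"])
c=read_camera("wrist");cv2.imwrite("pics/w5.png",c["color"][:,:,::-1])
c=read_camera("scene");cv2.imwrite("pics/s5.png",cv2.resize(c["color"][110:210,200:300,::-1],None,fx=6,fy=6,interpolation=cv2.INTER_CUBIC))
E
```

```text
[ 0.46942413 -0.29582817  0.14913828]
```

View pics/w5.png

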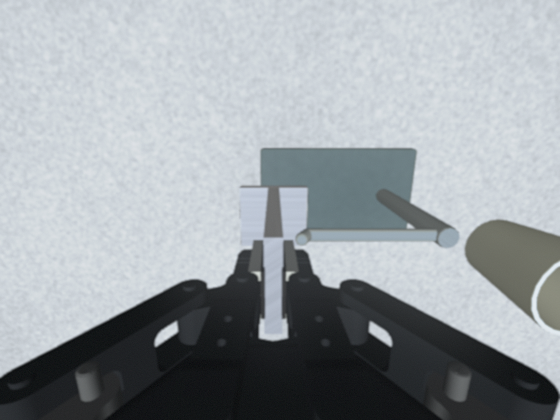

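View pics/s5.png

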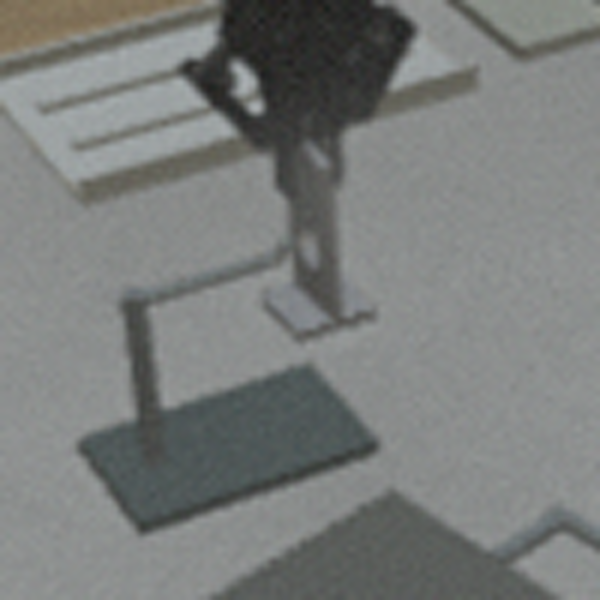

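Call:
{"api": "arm_command", "payload": {"deltas": [[0,-0.001,0,0],[0.008,0,0,0],[0.008,0,0,0],[0.008,0,0,0],[0,0,0,0]]}}

```text
time: 9.43
tool_pos: [0.4939, -0.2963, 0.1503]
tcp_rot: [-1.571, 0.007, -0.008]
wrist_force: [0.4, 1.1, -0.1]
width: 0.084
```

```bash
python3 - <<'E'
from h import *
s=sensors.read_state();print(s["tool_pos"],s["wrist_force"])
c=read_camera("wrist");cv2.imwrite("pics/w6.png",cv2.resize(c["color"][150:350,200:420,::-1],None,fx=3,fy=3))
c=read_camera("scene");cv2.imwrite("pics/s6.png",cv2.resize(c["color"][110:210,200:300,::-1],None,fx=6,fy=6,interpolation=cv2.INTER_CUBIC))
E
```

```text
[ 0.4939417  -0.29629067  0.15029444] [ 0.38248187  1.0567949  -0.06610615]
```

View pics/s6.png

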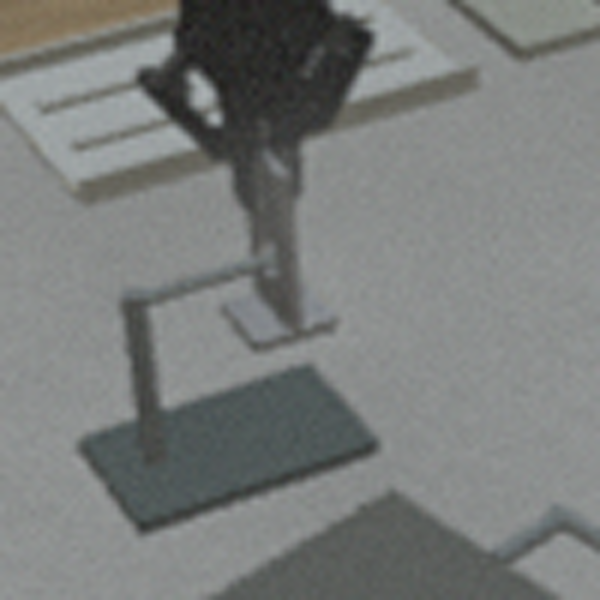

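View pics/w6.png

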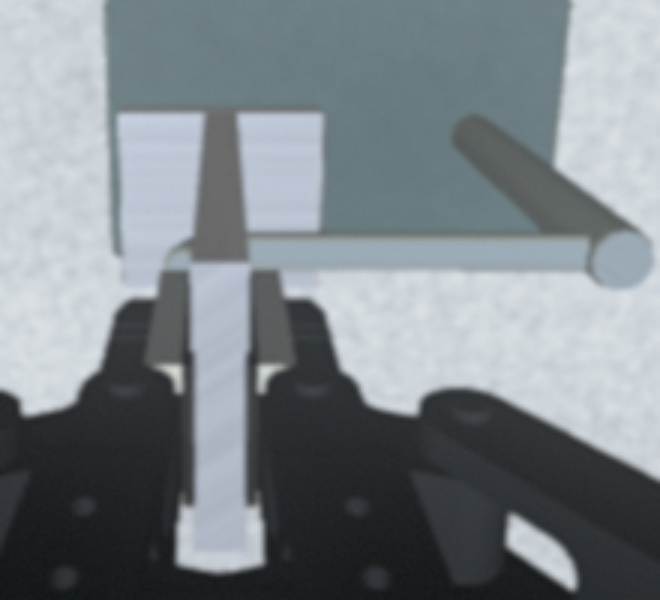

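Call:
{"api": "arm_command", "payload": {"deltas": [[0.009,0,0,0],[0.009,0,0,0],[0.009,0,0,0],[0.009,0,0,0],[0,0.004,0,0],[0,0.004,0,0],[0,0.003,0,0],[0,0,0,0],[0,0,0,0]]}}

```text
time: 10.65
tool_pos: [0.529, -0.2967, 0.1394]
tcp_rot: [-1.571, 0.008, -0.008]
wrist_force: [-0.3, 1.3, -1.2]
width: 0.085
```

Call:
{"api": "arm_command", "payload": {"deltas": [[0,0.001,0,0],[0,0,0,0],[0,0,0,0]]}}

```text
time: 11.02
tool_pos: [0.5292, -0.2967, 0.1384]
tcp_rot: [-1.571, 0.008, -0.008]
wrist_force: [0.7, -0.2, -1.8]
width: 0.084
```

Call:
{"api": "arm_command", "payload": {"deltas": [[0,0.001,0,0],[0,0,0,0],[0,0,0,0]]}}

```text
time: 11.4
tool_pos: [0.5293, -0.2968, 0.1378]
tcp_rot: [-1.571, 0.007, -0.008]
wrist_force: [-0.9, 0.6, 3.1]
width: 0.086
```

Call:
{"api": "arm_command", "payload": {"deltas": [[0,0,0,0],[0,0,0,0],[0,0,0,0],[0,0,0,0],[0,0,0,0],[0,0,0,0]], "fingers": 0.03}}

```text
time: 12.15
tool_pos: [0.5291, -0.2966, 0.1373]
tcp_rot: [-1.571, 0.008, -0.008]
wrist_force: [0.1, 0.1, 0.9]
width: 0.347
```

```bash
python3 - <<'E'
from h import *
s=sensors.read_state();print(s["tool_pos"],s["wrist_force"],s["width"])
c=read_camera("wrist");cv2.imwrite("pics/w7.png",cv2.resize(c["color"][150:350,200:420,::-1],None,fx=3,fy=3))
c=read_camera("scene");cv2.imwrite("pics/s7.png",cv2.resize(c["color"][110:210,200:300,::-1],None,fx=6,fy=6,interpolation=cv2.INTER_CUBIC))
E
```

```text
[ 0.52913289 -0.29657733  0.13725187] [0.0836572  0.06442173 0.91266605] 0.34746982276251276
```

View pics/s7.png

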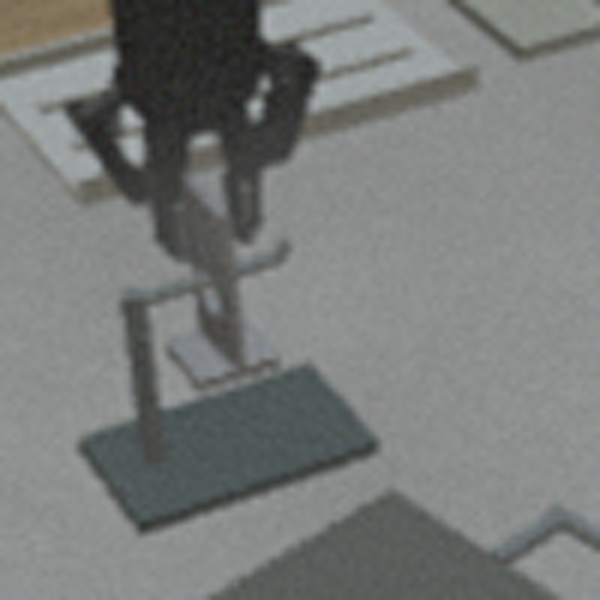

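View pics/w7.png

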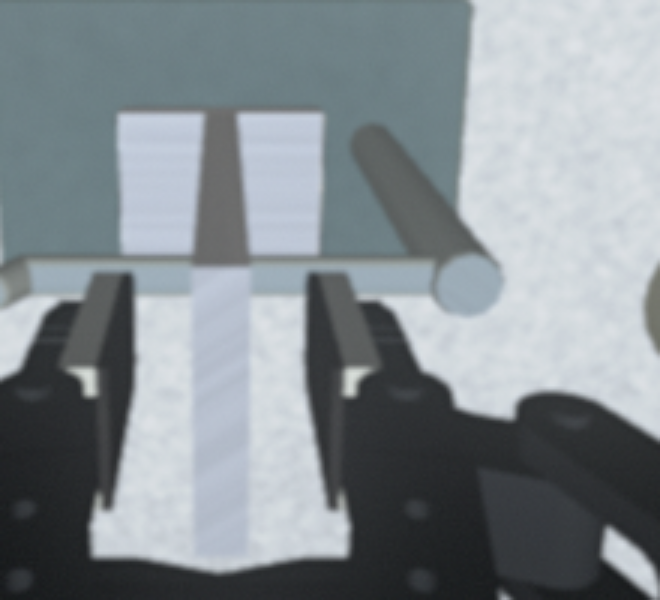

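Call:
{"api": "arm_command", "payload": {"deltas": [[0,-0.005,0,0],[0,-0.015,0,0],[0,-0.03,0,0],[0,-0.035,0,0],[0,-0.035,0,0],[0,0,0,-0.128],[0,0,0,-0.129],[-0.001,0,0.031,0],[-0.001,0,0.04,0],[-0.001,0,0.04,0],[-0.001,0,0.04,0],[-0.001,0,0.04,0],[-0.001,0,0.04,0],[-0.001,0,0.04,0],[-0.001,0.03,0.03,0],[0,0.03,0.01,0],[0,0,0,0],[0,0,0,0]]}}

```text
time: 14.5
tool_pos: [0.4464, 0.0026, 0.199]
tcp_rot: [-1.563, -0.196, 0.192]
wrist_force: [0.5, 0.2, -0.1]
width: 0.349
```

```bash
python3 - <<'E'
from h import *
np.set_printoptions(precision=4,suppress=True)
s=sensors.read_state();print(s["tool_pos"],s["wrist_force"],s["width"])
print(Rn.from_rotvec(s["tcp_rot"]).as_matrix())
c=read_camera("wrist");cv2.imwrite("pics/w8.png",c["color"][:,:,::-1])
c=read_camera("scene");cv2.imwrite("pics/s8.png",c["color"][:,:,::-1])
E
```

```text
[0.4464 0.0026 0.199 ] [ 0.52    0.2333 -0.13  ] 0.3490970495293394
[[ 0.9697  0.0024 -0.2445]
 [ 0.2445 -0.0004  0.9697]
 [ 0.0022 -1.     -0.0009]]
```

View pics/s8.png

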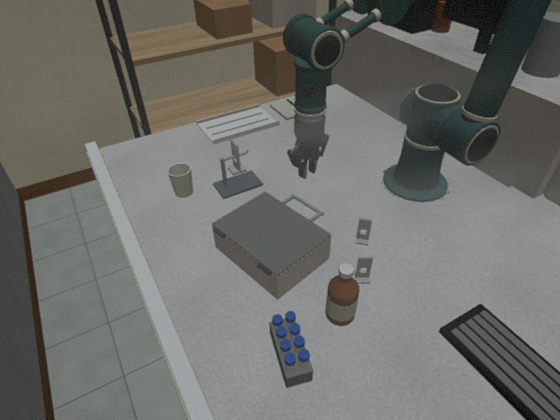

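View pics/w8.png

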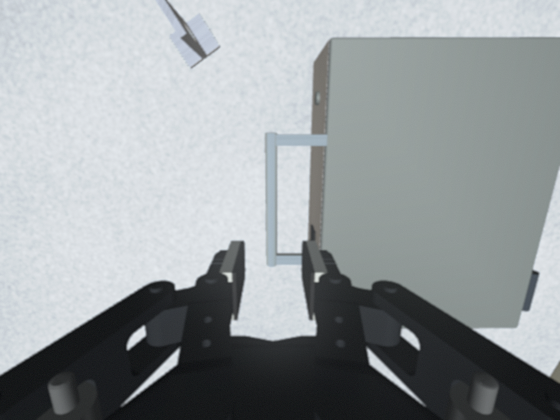

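```bash
python3 - <<'E'
from h import *
np.set_printoptions(precision=4,suppress=True)
s=sensors.read_state();c=read_camera("wrist");R,t=wristRt(c,s);Q=Rn.from_rotvec(s["tcp_rot"]).as_matrix()
for u,v in((271,134),(271.5,264)):
    P=ray(c,u,v,.095,R,t);print(P,(P-s["tool_pos"])@Q)
P=np.array([ray(c,u,v,.096,R,t) for u,v in((331,39),(323,325))]);print(P,(P-s["tool_pos"])@Q)
E
```

```text
[0.4291 0.0594 0.095 ] [-0.0036  0.1043  0.0598]
[ 0.4581 -0.0552  0.095 ] [-0.0035  0.1044 -0.0585]
[[ 0.4564  0.1386  0.096 ]
 [ 0.5238 -0.1071  0.096 ]] [[ 0.0421  0.1033  0.1299]
 [ 0.0476  0.1036 -0.1248]]
```

Call:
{"api": "arm_command", "payload": {"deltas": [[-0.0035,0.012,0.0005,0],[0,0.024,0,0],[0,0.024,0,0],[0,0.024,0,0],[0,0.02,0,0],[0,0.012,0,0],[0,0.008,0,0],[0,0,0,0],[0,0,0,0]]}}

```text
time: 15.78
tool_pos: [0.4425, 0.0026, 0.0739]
tcp_rot: [-1.562, -0.195, 0.193]
wrist_force: [-0.2, -0.4, -0.2]
width: 0.353
```

Call:
{"api": "arm_command", "payload": {"deltas": [[0,0,0,0],[0,0,0,0],[0,0,0,0],[0,0,0,0]], "fingers": 0, "newtons": 50}}

```text
time: 16.27
tool_pos: [0.4448, 0.0031, 0.0747]
tcp_rot: [-1.562, -0.199, 0.189]
wrist_force: [4.7, 2.2, -1.6]
width: 0.092
```

```bash
python3 - <<'E'
from h import *
np.set_printoptions(precision=4,suppress=True)
s=sensors.read_state();print(s["tool_pos"],s["wrist_force"],s["width"]*.0854)
c=read_camera("wrist");cv2.imwrite("pics/w9.png",c["color"][:,:,::-1])
E
```

```text
[0.4448 0.0031 0.0747] [ 4.6947  2.1947 -1.6242] 0.007871270785455829
```

View pics/w9.png

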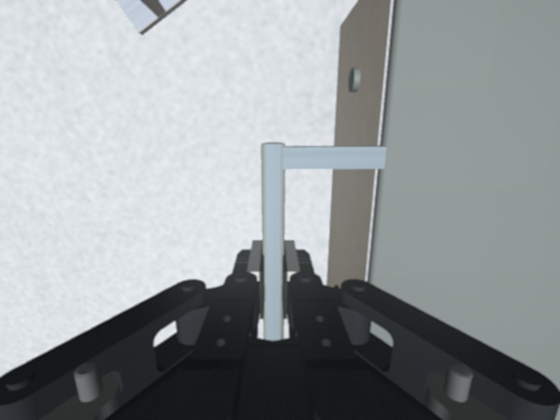

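```bash
python3 - <<'E'
import numpy as np
th=np.radians([0,1,3,6,9,12,15,18,21,24,27,30,33,36,39,42,44,45])
u=245*(1-np.cos(th))+4*np.sin(th);w=245*np.sin(th)+4*np.cos(th)-4
for a,b in zip(np.diff(u),np.diff(w)):print(f"[{a/1000:.4f}, {-b/1000:.4f}, 0, 0],",end=" ")
print(u[-1],w[-1])
E
```

```text
[0.0001, -0.0043, 0, 0], [0.0004, -0.0085, 0, 0], [0.0012, -0.0128, 0, 0], [0.0019, -0.0127, 0, 0], [0.0025, -0.0126, 0, 0], [0.0032, -0.0124, 0, 0], [0.0038, -0.0122, 0, 0], [0.0045, -0.0120, 0, 0], [0.0051, -0.0118, 0, 0], [0.0057, -0.0115, 0, 0], [0.0063, -0.0112, 0, 0], [0.0069, -0.0108, 0, 0], [0.0074, -0.0105, 0, 0], [0.0080, -0.0100, 0, 0], [0.0085, -0.0096, 0, 0], [0.0059, -0.0062, 0, 0], [0.0030, -0.0030, 0, 0], 74.58726573404203 172.0695885154503
```

Call:
{"api": "arm_command", "payload": {"deltas": [[0.0015,-0.004,0,0],[0.001,-0.0085,0,0],[0.0012,-0.013,0,0],[0.002,-0.0125,0,0],[0.0025,-0.0125,0,0],[0.003,-0.0125,0,0],[0.004,-0.012,0,0],[0.0045,-0.012,0,0],[0,0,0,0]]}}

```text
time: 17.45
tool_pos: [0.461, 0.0073, 0.1611]
tcp_rot: [-1.563, -0.194, 0.194]
wrist_force: [1.8, -0.4, -4.2]
width: 0.094
```

```bash
python3 - <<'E'
from h import *
np.set_printoptions(precision=4,suppress=True)
s=sensors.read_state();print(s["tool_pos"],s["wrist_force"],s["torque"],s["width"]*.0854)
c=read_camera("wrist");cv2.imwrite("pics/w10.png",c["color"][:,:,::-1])
c=read_camera("scene");cv2.imwrite("pics/s10.png",c["color"][:,:,::-1])
E
```

```text
[0.461  0.0073 0.1611] [ 1.7924 -0.4344 -4.2188] [-0.2305 -0.2447  0.063 ] 0.008028818426810124
```

View pics/w10.png

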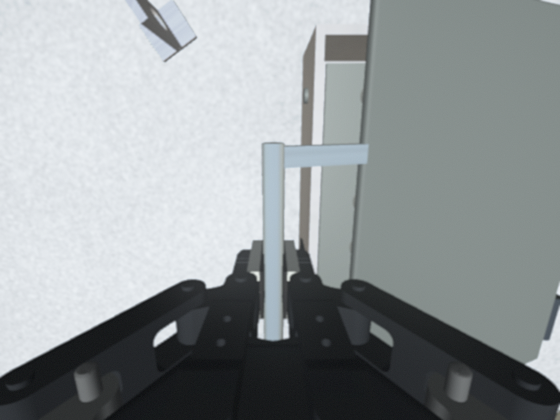

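View pics/s10.png

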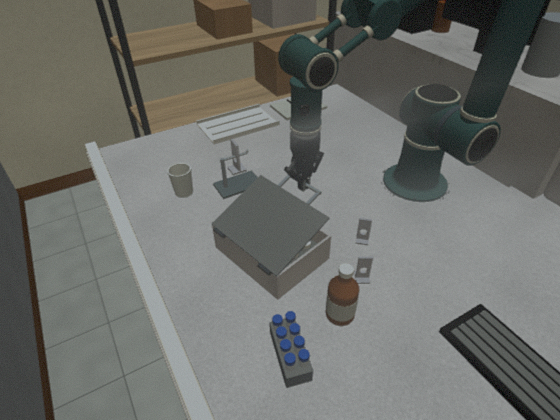

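Call:
{"api": "arm_command", "payload": {"deltas": [[0.005,-0.012,0,0],[0.006,-0.0115,0,0],[0.0063,-0.0112,0,0],[0.007,-0.011,0,0],[0.0075,-0.0105,0,0],[0.008,-0.01,0,0],[0.0085,-0.0095,0,0],[0.006,-0.006,0,0],[0.003,-0.003,0,0],[0,0,0,0],[0,0,0,0],[0,0,0,0]]}}

```text
time: 19.05
tool_pos: [0.5141, 0.0208, 0.2467]
tcp_rot: [-1.563, -0.19, 0.198]
wrist_force: [-10.1, -4.8, 8.2]
width: 0.094
```

```bash
python3 - <<'E'
from h import *
np.set_printoptions(precision=4,suppress=True)
s=sensors.read_state();print(s["tool_pos"],s["wrist_force"],s["torque"],s["width"]*.0854)
for n in("wrist","scene","top"):
    c=read_camera(n);cv2.imwrite(f"pics/{n}11.png",c["color"][:,:,::-1])
    if n=="scene":cv2.imwrite("pics/s11.png",cv2.resize(c["color"][145:295,205:345,::-1],None,fx=4,fy=4,interpolation=cv2.INTER_CUBIC))
E
```

```text
[0.5141 0.0208 0.2467] [-10.096   -4.7624   8.1945] [-0.7409  1.7977  0.0105] 0.008033775186530827
```

View pics/wrist11.png

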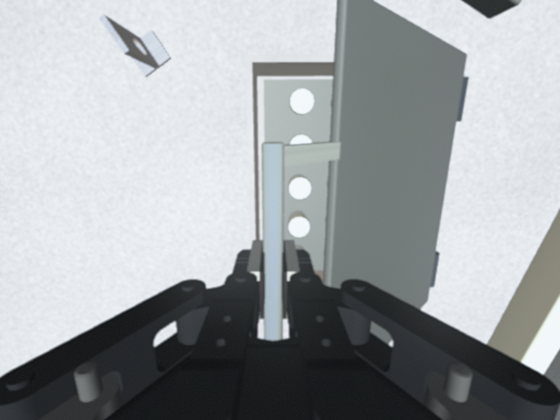

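View pics/s11.png

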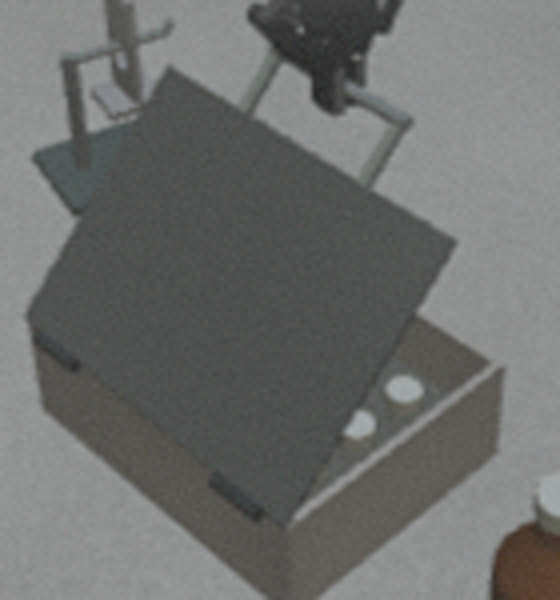

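View pics/top11.png

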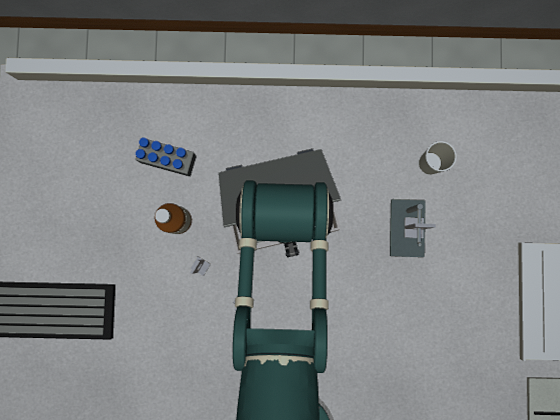

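Call:
{"api": "arm_command", "payload": {"deltas": [[-0.0015,-0.0015,0,0],[-0.0015,-0.0015,0,0],[0,0,0,0],[0,0,0,0]]}}

```text
time: 19.7
tool_pos: [0.5146, 0.0209, 0.2473]
tcp_rot: [-1.562, -0.195, 0.193]
wrist_force: [5.6, -1.3, -7.4]
width: 0.095
```

```bash
python3 - <<'E'
from h import *
np.set_printoptions(precision=4,suppress=True)
s=sensors.read_state();print(s["tool_pos"],s["wrist_force"],s["torque"])
y=np.radians(14.3);ex=np.array([np.cos(y),np.sin(y),0]);ey=np.array([-np.sin(y),np.cos(y),0]);ez=np.array([0,0,1.])
H=np.array([.6815,.0632,.09])
c=read_camera("scene")
cv2.imwrite("pics/s12.png",cv2.resize(c["color"][150:220,240:340,::-1],None,fx=6,fy=6,interpolation=cv2.INTER_CUBIC))
w=read_camera("wrist");cv2.imwrite("pics/w12.png",w["color"][:,:,::-1]);Rw,tw=wristRt(w,s)
for th in(42,43,44,45,46,47):
    a=np.radians(th);f=lambda x,yy,z:H+ex*(x*np.cos(a)+z*np.sin(a))+ey*yy+ez*(-x*np.sin(a)+z*np.cos(a))
    pts=[f(-.2,.13,.006),f(-.2,-.13,.006),f(-.245,.06,.004)]
    print(th,[tuple(np.round((np.array(proj(c,P))-[240,150]+.5)*6-.5,1)) for P in pts],"w",[tuple(np.round(proj(w,P,Rw,tw),1)) for P in (pts[0],pts[2])])
E
```

```text
[0.5146 0.0209 0.2473] [ 5.6364 -1.3238 -7.376 ] [-0.3629 -0.6098  0.0008]
42 [(np.float64(484.0), np.float64(332.5)), (np.float64(52.0), np.float64(70.3)), (np.float64(415.5), np.float64(161.8))] w [(np.float64(333.5), np.float64(-10.2)), (np.float64(261.0), np.float64(142.4))]
43 [(np.float64(480.1), np.float64(330.5)), (np.float64(47.5), np.float64(67.8)), (np.float64(410.9), np.float64(158.6))] w [(np.float64(339.8), np.float64(-12.6)), (np.float64(267.4), np.float64(142.8))]
44 [(np.float64(476.2), np.float64(328.6)), (np.float64(43.0), np.float64(65.4)), (np.float64(406.1), np.float64(155.6))] w [(np.float64(346.3), np.float64(-15.0)), (np.float64(274.3), np.float64(143.2))]
45 [(np.float64(472.2), np.float64(326.8)), (np.float64(38.3), np.float64(63.2)), (np.float64(401.1), np.float64(152.8))] w [(np.float64(353.1), np.float64(-17.5)), (np.float64(281.5), np.float64(143.6))]
46 [(np.float64(468.1), np.float64(325.1)), (np.float64(33.6), np.float64(61.0)), (np.float64(396.1), np.float64(150.1))] w [(np.float64(360.2), np.float64(-20.0)), (np.float64(289.3), np.float64(144.0))]
47 [(np.float64(463.8), np.float64(323.6)), (np.float64(28.7), np.float64(59.0)), (np.float64(390.9), np.float64(147.5))] w [(np.float64(367.6), np.float64(-22.5)), (np.float64(297.6), np.float64(144.4))]
```

View pics/s12.png

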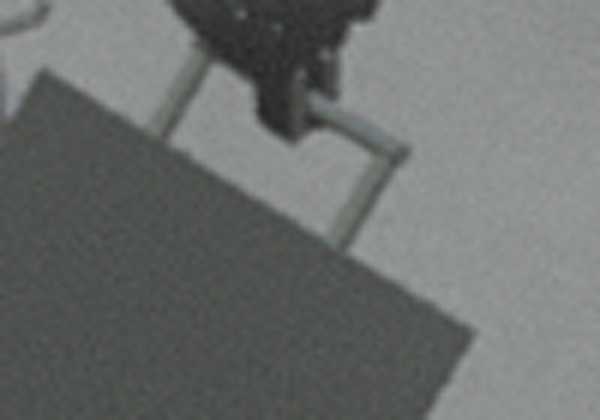

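View pics/w12.png

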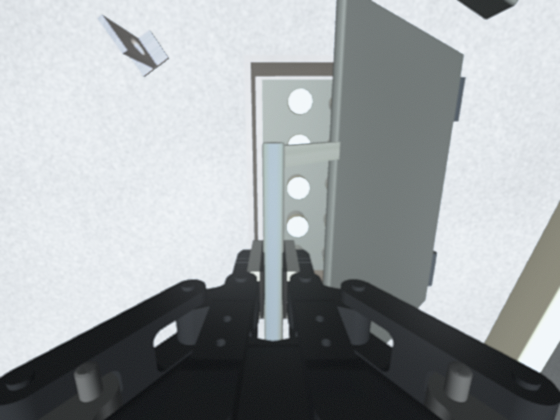

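Call:
{"api": "arm_command", "payload": {"deltas": [[0.0015,-0.0008,0,0],[0.0015,-0.0009,0,0],[0,0,0,0],[0,0,0,0],[0,0,0,0],[0,0,0,0],[0,0,0,0],[0,0,0,0]]}}

```text
time: 20.8
tool_pos: [0.5167, 0.0215, 0.2495]
tcp_rot: [-1.562, -0.194, 0.193]
wrist_force: [4.9, -1.0, -7.6]
width: 0.094
```

```bash
python3 - <<'E'
from h import *
np.set_printoptions(precision=4,suppress=True)
s=sensors.read_state();print(s["tool_pos"],s["wrist_force"],s["torque"],s["joint_vel"])
c=read_camera("scene")
cv2.imwrite("pics/s13.png",cv2.resize(c["color"][150:220,240:340,::-1],None,fx=6,fy=6,interpolation=cv2.INTER_CUBIC))
cv2.imwrite("pics/s14.png",cv2.resize(c["color"][110:210,180:280,::-1],None,fx=5,fy=5,interpolation=cv2.INTER_CUBIC))
E
```

```text
[0.5167 0.0215 0.2495] [ 4.878  -0.963  -7.6286] [-0.4221 -0.5089  0.0417] [ 0.0001  0.0002 -0.0015  0.0002 -0.0016  0.0004]
```

View pics/s13.png

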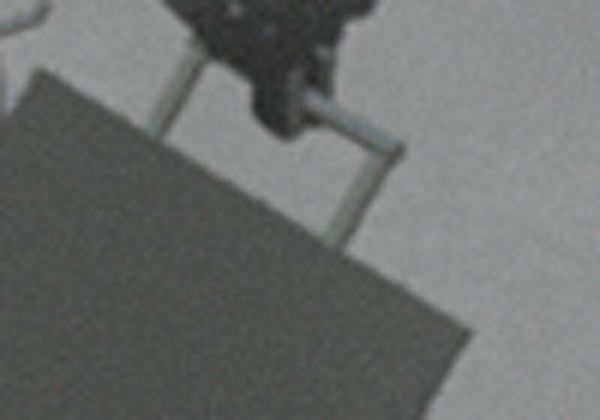

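View pics/s14.png

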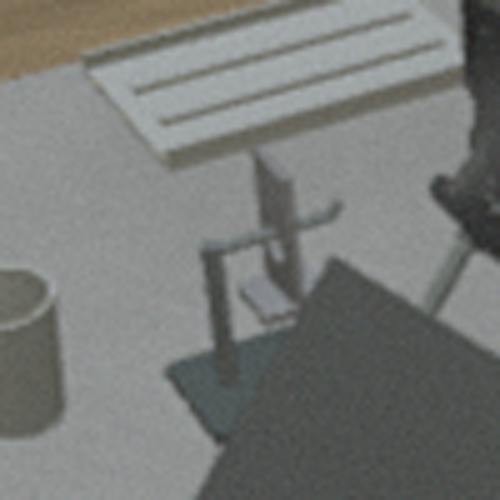

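```bash
python3 - <<'E'
from workcell import job,sensors
print(job.finish_job());s=sensors.read_state();print(s["time"],s["tool_pos"])
E
```

```text
the job is handed in; nothing more can be done
None
the job is handed in; nothing more can be done
```

I hung the height gauge by its eye on the stand's peg while the cover was still shut, and let go of it. I then gripped the cover's bar, raised the cover to about 45°, and handed the job in at about 20.8 s while still holding it.

**Gauge:** the last scene picture shows it hanging free on the peg.

**Cover angle:** my last estimates differ slightly.

| Method | Angle |
|---|---|
| Cover corners and bar end in the scene picture | about 44.7–45° |
| Tool's horizontal travel | about 44.9° |
| Tool's height | about 45.9° |

The gap may come from the bar sitting slightly differently in the pads. I treated the cover as being at about 45°, give or take 1°.

**Holding still:** joint speeds were almost zero, and the wrist force was about 9 N. Part of that is a slight outward pull of the grip against the hinge, which I left in. The highest reading I saw was about 14 N.

**Bystanders:** the bottle, beaker and rack stood where they began in every picture I took.

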